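Walk the tube block round to the reader

TASK

The heavy aluminium tube block stands askew on the bench: walk it round by pushing its corners by turns with the fingertips until its slotted long face looks at the window of the low reader, then push it home so that this face lies flush against the reader's front, centred on the window. Turn it nearly square while it is still clear of the reader, so that no corner strikes the window. Only push: do not lift or tip the block, and leave the jar, the dish and the tube rack where they stand.

Things in the scene. Friction and masses are not known exactly. Their poses are not given: they have to be found in the camera images.
- block: loose aluminium tube block, 150 (its x) x 90 (y) x 32 mm high, 0.75-1.0 kg, 4-10 N to slide. Dark wells on top. Long face at -y is the slotted face (six dark slots, seen from above as short dark bars running to that edge); the +y face is plain. Origin: centre of underside. It starts turned 0.3-1.5 rad counter-clockwise from facing the reader, centre 0.13-0.30 m out from it.
- slot_face (a point): centre of the block's slotted long face, half-way up (16 mm above the bench). Pushed square on a long face 60 mm from its middle, the block turns about a point some 45 mm from the middle towards the other end
- reader: fixed low grey instrument, 270 (its x) x 100 x 50 mm high, on the robot's right. Its flat front is the fence, with a black window 150 mm long in the middle and a black panel as long on top. Origin at bench height on the front, mid-window; x along the front, y out towards the block; the instrument lies at y -100 to 0 mm. At the end the block's axes are parallel, its origin at x 0, y 45 mm.
- jar: bystander: specimen jar with blue cap, 60 mm across, 75 mm high, loose, origin at the centre of its underside
- dish: bystander: closed glass petri dish, 90 mm across, 15 mm high, loose, origin at the centre of its underside
- rack: bystander: white strip rack 34 x 110 mm with four blue-capped tubes, 60 mm high, loose, origin at the centre of its underside
Mind the look-alikes: they are no part of the job. Of the things like the block, leave any that is orange; of the rest the smaller one is meant.

How it is judged:
By the outcome, as a careful person would: the job done as asked, in the order asked, and still so for the second after the job is handed in, with the robot touching nothing.
It also fails if it takes over 64 s, if anything falls off the work surface, if the arm or the gripper's body presses on something with over 40 N, if the wrist force passes 120 N, or if a joint passes its speed limit or range.

ROBOT

A 6-joint arm with a two-finger parallel gripper is mounted at the origin on the work surface. World frame = base frame: x ahead of the robot, y to its left, z up, the work surface at z = 0. Lengths are in m, angles in rad, forces in N, time in s.
With the tool pointing down it reaches from about 0.275 to 0.825 m from the base axis. Payload 5.2 kg.
Tool frame: the origin (TCP) lies between the finger pads; the fingertips stand 25 mm ahead of it and the grasp point (between the pads) lies 6 mm ahead of it; y points along the fingers, z is the direction in which the jaws open and shut, and the axes are right-handed (so a half turn about y gives the same grasp; the last joint's range is limited). The gripper opens to 93 mm and grips with 3 to 60 N. Pads are 15 mm wide; open, the fingers measure 128 mm over their backs; the gripper's body (75 mm by 188 mm) begins 65 mm behind the grasp point.
Start: joints at [-1.389, 0.259, 1.535, -0, 1.348, -0.203], TCP at [0.206, -0.51, 0.244] pointing down, gripper open.
Joint ranges: [-3.14, 3.14], [-0.91, 2.08], [0.19, 2.58], [-1.22, 4.36], [0.22, 2.71], [-3.12, 3.12]. Speed limits (rad/s): [2.57, 2.57, 3.14, 3.14, 3.14, 3.14].

INTERFACE

Orientations are given as a 3x3 rotation matrix whose columns are the frame's x, y, z axes.
In Python, from cell import ctrl gives the robot as it stands. The module is installed in compiled form; this text tells all that it offers. Calls block until the motion is done:
- ctrl.reach(position, orientation): joint-space move of the TCP to a pose.
- ctrl.servo_line(position, rot=None, rate=0.15, threshold=None): straight line of the TCP; rot=None keeps the orientation; rate is the mean speed in m/s. With threshold (N) it stops when the force on the tool has changed by that much, and returns True; else False.
- ctrl.set_joints(angles): joint-space move.
- ctrl.open() and ctrl.close_gripper(strength=None): open the fingers fully, or close them until they stop; strength is the grip in N (None keeps the last).
- ctrl.wait(seconds).
- ctrl.solve_ik(position, orientation): joint angles nearest the present ones, or None.
- ctrl.get_obs(): the state.
- ctrl.camera(name): name is "scene" or "side" or "wrist"; returns a dict with "frame" (384x512x3 uint8, red, green, blue), "fx", "fy", "cx", "cy" (pixels), "k1" (the pictures are not rectified: a ray, as slopes to the right and down, at radius r is drawn at 1 + k1 r^2 times it, then the intrinsics apply), "R" (3x3) and "t" (3): a world point X has camera coordinates R X + t. Camera axes: x right, y down, z forward; pixel columns grow to the right and rows downward; lengths in m; the calibration is good to about 2 mm. A picture is of the moment at which its call begins. There is no depth.
A pose or a line that the arm cannot do raises ctrl.IKError and nothing moves.
- ctrl.job_done(): hands the job in, once; it reports no verdict.
The state is a dict: "time": time; "q": joint angles; "dq": joint speeds; "joint_torque": joint torques, N m; "ee_pos": TCP position; "orientation": TCP orientation; "contact_force": force on the tool from outside, world axes, zero at the start; "moment": the same for the moment, N m; "opening": opening from 0.0 (shut) to 1.0 (fully open).
Only numpy, scipy, OpenCV 4.12 (cv2) and the standard library are available. Lean on these libraries where they do the work, as an engineer would, in place of code of your own. Each camera call takes 0.05 s, during which the arm holds its last target. There are 200 camera calls.

## Working session

There is one attempt and no reset: what is moved stays moved. The work goes in short steps, each a Python script; the robot and the scene stay as the last script left them, time stands still between calls to the robot, and variables do not carry over. Pictures are saved under pics/ and viewed, about 8 in all and at most 12, crops included, and the job is handed in when it is done.

```bash
mkdir -p pics; cat > h.py <<'E'
import numpy as np, cv2
from cell import ctrl
def K(c): return np.array([[c['fx'],0,c['cx']],[0,c['fy'],c['cy']],[0,0,1.]])
def pix2w(c,uv,z):
    "pixel -> world at height z"
    u,v=uv; d=np.array([(u-c['cx'])/c['fx'],(v-c['cy'])/c['fy']]); s=d.copy()
    for _ in range(20): s=d/(1+c['k1']*(s@s))
    R=np.array(c['R']);t=np.array(c['t']); o=-R.T@t; r=R.T@np.array([*s,1.])
    return (o+r*(z-o[2])/r[2])
def w2pix(c,X):
    p=np.array(c['R'])@np.array(X)+np.array(c['t']); s=p[:2]/p[2]; s=s*(1+c['k1']*(s@s))
    return np.array([c['fx']*s[0]+c['cx'],c['fy']*s[1]+c['cy']])
def snap(n,f,crop=None,k=1):
    c=ctrl.camera(n); im=np.ascontiguousarray(c['frame'][:,:,::-1])
    import pickle; pickle.dump(c,open('pics/'+f+'.pkl','wb'))
    if crop: x0,y0,x1,y1=crop; im=im[y0:y1,x0:x1]
    cv2.imwrite('pics/'+f+'.png',cv2.resize(im,None,fx=k,fy=k,interpolation=cv2.INTER_CUBIC)); return c
E
python3 - <<'E'
from h import *
a=snap('scene','s0');snap('side','d0');snap('wrist','w0')
ims=[cv2.imread(f'pics/{n}.png') for n in('s0','d0','w0')]
cv2.imwrite('pics/a1.png',cv2.resize(ims[0],(800,600)))
print(ctrl.get_obs())
import pickle
for n in('s0','d0','w0'):
    c=pickle.load(open(f'pics/{n}.pkl','rb'));print(n,-np.array(c['R']).T@c['t'],np.array(c['R'])[2],c['fx'],c['k1'])
cv2.imwrite('pics/a2.png',cv2.resize(np.hstack(ims[1:]),(800,300)))
E
```

```text
{'time': 0.15, 'q': array([-1.38878412e+00,  2.59201141e-01,  1.53582614e+00, -1.65205272e-05,
        1.34800632e+00, -2.02789032e-01]), 'dq': array([ 0.00042253, -0.00229254, -0.0033078 , -0.00042367,  0.00019512,
       -0.00227458]), 'joint_torque': array([ 1.59892454e-03, -4.37645280e+01, -2.84233510e+01,  7.19241751e-02,
        3.80093988e-02, -9.05169691e-05]), 'ee_pos': array([ 0.20640695, -0.50938331,  0.24299714]), 'orientation': array([[-9.26871724e-01, -2.76670504e-04,  3.75378117e-01],
       [-3.75378119e-01,  1.41422925e-03, -9.26870686e-01],
       [-2.74432934e-04, -9.99998962e-01, -1.41466516e-03]]), 'contact_force': array([ 0.03239738,  0.28967382, -0.24105259]), 'moment': array([0.00184187, 0.0131072 , 0.02311837]), 'opening': 1.0029928423108843}
s0 [ 1.10020554 -0.33911713  0.95638835] [-0.46694284  0.36236117 -0.80663422] 499.19696215004666 0.04299362544800713
d0 [ 0.53143045 -0.58993168  0.40833244] [ 0.05564496  0.87269899 -0.48507743] 379.03152579718807 -0.036572289998098195
w0 [ 0.27512435 -0.48163875  0.38386867] [-0.24868729 -0.09908244 -0.96350262] 291.33984954129545 -0.05049029084971789
```

View pics/a1.png

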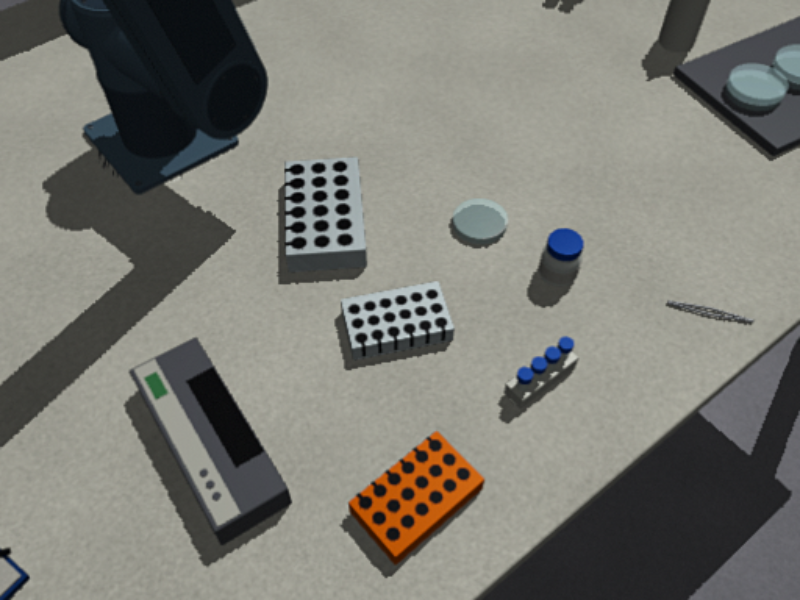

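View pics/a2.png

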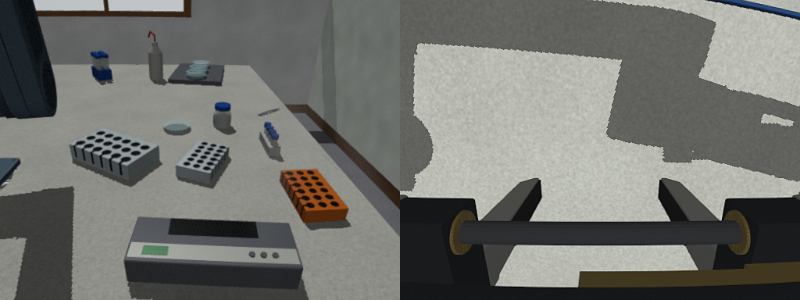

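Three candidates: the large grey block at (325,210), the small grey block at (397,318) and the orange one at (415,495). The small grey one is meant: it isn't orange, and it is the smaller of the other two. I'll confirm this in an enlarged crop and take measurements from it.

```bash
python3 - <<'E'
import cv2
im=cv2.imread('pics/s0.png')
f=lambda x0,y0,x1,y1,k:cv2.resize(im[y0:y1,x0:x1],None,fx=k,fy=k,interpolation=cv2.INTER_CUBIC)
cv2.imwrite('pics/b1.png',f(210,172,300,237,8)); cv2.imwrite('pics/b2.png',f(75,205,200,355,4))
E
```

```text
(no output)
```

View pics/b1.png

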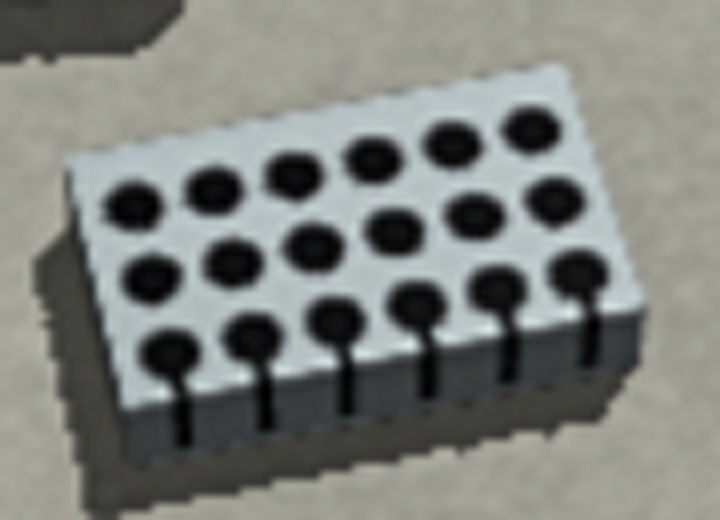

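View pics/b2.png

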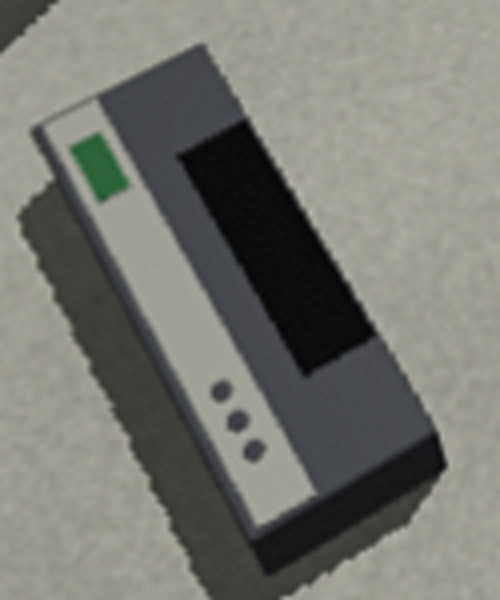

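The crop confirms it: a grey 6x3-well block with its slots on the lower edge. Its top corners are at (68,158), (568,65), (645,310) and (120,408). On the reader, the front top edge runs from (205,45) to (435,432), with the panel at (245,120)-(375,335). Next I'll fit the poses.

```bash
cat >> h.py <<'E'
from scipy.optimize import least_squares
def fit(c,pts,loc,g=(0.5,-0.3,0.)):
    "planar pose from pixels and local 3D points"
    def X(p): 
        s,k=np.sin(p[2]),np.cos(p[2]); return [(p[0]+k*a-s*b,p[1]+s*a+k*b,z) for a,b,z in loc]
    f=lambda p:np.ravel([w2pix(c,x)-u for x,u in zip(X(p),pts)])
    r=min((least_squares(f,(g[0],g[1],g[2]+d)) for d in(0,1.57,3.14,-1.57)),key=lambda r:r.cost)
    return r.x,np.sqrt(2*r.cost/len(pts)),f(r.x).round(1)
BT=[(-.075,.045,.032),(.075,.045,.032),(.075,-.045,.032),(-.075,-.045,.032)]
un=lambda P,x0,y0,k:[((x+.5)/k-.5+x0,(y+.5)/k-.5+y0) for x,y in P]
E
python3 - <<'E'
from h import *; import pickle
c=pickle.load(open('pics/s0.pkl','rb'))
pb,eb,_=fit(c,un([(68,158),(568,65),(645,310),(120,408)],210,172,8),BT)
rp=un([(205,45),(435,432),(258,535),(35,128),(245,120),(375,335)],75,205,4)
pr,er,f=fit(c,rp,[(-.135,0,.05),(.135,0,.05),(.135,-.1,.05),(-.135,-.1,.05),(-.075,-0,.05),(.075,-0,.05)])
print(pb,eb,pr,er,f)
# others
S=lambda u,v,z:pix2w(c,(u/1.5625,v/1.5625),z).round(3)
print('jar',S(565,240,.075),'dish',S(480,218,.015),'rack',S(525,375,.06),S(566,345,.06),'big',[S(*p,.04) for p in((286,160),(357,158),(365,249),(287,257))],'or',[S(*p,.032) for p in((350,505),(437,433),(484,479),(396,555))])
s,k=np.sin(pr[2]),np.cos(pr[2]);R=np.array([[k,-s],[s,k]])
print('block in reader',R.T@(pb[:2]-pr[:2]),pb[2]-pr[2])
E
```

```text
[0.58575009 0.07066507 1.11138689] 0.4662166407840864 [ 0.5829885  -0.19130858 -0.09341418] 1.961727494408319 [-0.7 -1.4  1.4 -0.5 -2.   2.3 -1.8 -0.4  1.3 -0.6  1.8 -0.3]
jar [0.663 0.33  0.075] dish [0.514 0.303 0.015] rack [0.787 0.129 0.06 ] [0.788 0.205 0.06 ] big [array([0.228, 0.121, 0.04 ]), array([0.299, 0.217, 0.04 ]), array([0.466, 0.106, 0.04 ]), array([0.404, 0.004, 0.04 ])] or [array([ 0.776, -0.155,  0.032]), array([ 0.769, -0.008,  0.032]), array([ 0.854, -0.003,  0.032]), array([ 0.859, -0.149,  0.032])]
block in reader [-0.02168693  0.26108906] 1.2048010756058176
```

```bash
cat >> h.py <<'E'
def down(a): s,k=np.sin(a),np.cos(a); return np.array([[s,0,k],[-k,0,s],[0,-1.,0]])
def loc(p,v): s,k=np.sin(p[2]),np.cos(p[2]); return np.array([p[0]+k*v[0]-s*v[1],p[1]+s*v[0]+k*v[1]])
ZP=.036
def arc(p,total,n,lx=.055,hw=.0075,piv=-.045,rate=.08):
    "p: block pose; follow plain face while it turns about local (piv,0)"
    P=loc(p,(piv,0))
    for i in range(1,n+1):
        th=p[2]+total*i/n; q=np.array([*(P-[piv*np.cos(th),piv*np.sin(th)]),th])
        ctrl.servo_line([*loc(q,(lx,.045+hw)),ZP],rot=down(th),rate=rate)
    o=ctrl.get_obs(); print('t',o['time'],o['ee_pos'].round(4),'F',o['contact_force'].round(1),'pred',q.round(4)); return q
E
python3 - <<'E'
from h import *
p=np.array([.5858,.0707,1.111])
ctrl.close_gripper(20)
s=[*loc(p,(.055,.045+.0075+.018)),.12]
ctrl.reach(s,down(p[2])); s[2]=ZP
print(ctrl.servo_line(s,threshold=15,rate=.12),ctrl.get_obs()['opening'])
arc(p,-.6,3)
snap('scene','s1',(190,150,290,225),8)
E
```

```text
False 0.005190121873574342
t 6.6333 [0.627 0.125 0.036] F [-0.6 -0.4 -0.1] pred [0.6051 0.0524 0.511 ]
```

View pics/s1.png

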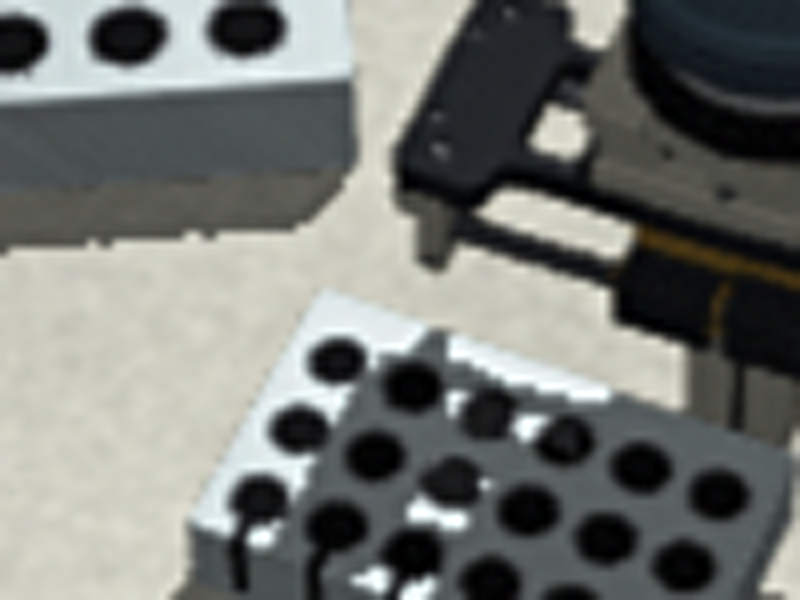

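The block has turned with the finger. Its top corners are at TL (322,290), TR (790,455) and BL (192,525) in the crop.

```bash
python3 - <<'E'
from h import *; import pickle
c=pickle.load(open('pics/s1.pkl','rb'))
p,e,f=fit(c,un([(322,290),(790,455),(192,525)],190,150,8),[BT[0],BT[1],BT[3]])
pr=np.array([.583,-.1913,-.0934]);print(p,e,f)
R=down(0);s,k=np.sin(pr[2]),np.cos(pr[2]);R=np.array([[k,-s],[s,k]]);print(R.T@(p[:2]-pr[:2]),p[2]-pr[2])
q=(np.array([[np.cos(p[2]),np.sin(p[2])],[-np.sin(p[2]),np.cos(p[2])]]))@(ctrl.get_obs()['ee_pos'][:2]-p[:2]);print('tool in block',q)
# reader fits w/o panel, and front edge line pts
rp=un([(205,45),(435,432),(258,535),(35,128),(245,120),(375,335)],75,205,4)
print([pix2w(c,u,.05).round(4) for u in rp])
E
```

```text
[0.60472456 0.04929244 0.48930982] 1.1519564695541993 [-0.4 -0.2  1.6 -0.1 -1.1  0.1]
[-0.0008088   0.24156991] 0.5827098165816208
tool in block [0.05513448 0.0564788 ]
[array([ 0.4529, -0.1794,  0.05  ]), array([ 0.7165, -0.2066,  0.05  ]), array([ 0.7067, -0.2983,  0.05  ]), array([ 0.4426, -0.2759,  0.05  ]), array([ 0.508 , -0.1872,  0.05  ]), array([ 0.656 , -0.2015,  0.05  ])]
```

```bash
cat >> h.py <<'E'
def arc2(p,total,n,side=1,hw=.0095,rate=.08):
    "side +1: plain face at +x end; -1: slotted face at -x end"
    P=loc(p,(-side*.045,0))
    for i in range(1,n+1):
        th=p[2]+total*i/n; q=np.array([*(P+side*.045*np.array([np.cos(th),np.sin(th)])),th])
        ctrl.servo_line([*loc(q,(side*.055,side*(.045+hw))),ZP],rot=down(th),rate=rate)
    o=ctrl.get_obs(); print('t',o['time'],o['ee_pos'].round(4),'F',o['contact_force'].round(1),'pred',q.round(4)); return q
def approach(p,v,clear=.016,hw=.0095):
    "rise, go over, come down clear of the face at local point v (outward along v[2:])"
    o=ctrl.get_obs()['ee_pos']; w=np.array(v[:2])+np.array(v[2:])*(hw+clear)
    s=loc(p,w); d=down(p[2])
    ctrl.servo_line([o[0],o[1],.1],rate=.2); ctrl.servo_line([*s,.1],rot=d,rate=.2)
    return ctrl.servo_line([*s,ZP],rate=.12,threshold=15)
E
python3 - <<'E'
from h import *
p=np.array([.6047,.0493,.489])
q=arc2(p,-.2,1,1)
# back off before lifting
o=ctrl.get_obs()['ee_pos']; n=np.array([-np.sin(q[2]),np.cos(q[2])])
ctrl.servo_line([*(o[:2]+.015*n),ZP],rate=.15)
print(approach(q,(-.055,-.045,0,-1)))
q=arc2(q,-.30,2,-1)
snap('scene','s2',(170,160,310,265),5.7)
print(q)
E
```

```text
t 7.1333 [0.6449 0.1089 0.036 ] F [ 0.4 -0.5  1.2] pred [0.6081 0.041  0.289 ]
False
t 10.4917 [5.51e-01 2.00e-04 3.62e-02] F [ 0.3  0.1 -0.4] pred [ 0.6062  0.0543 -0.011 ]
[ 0.60624423  0.05430599 -0.011     ]
```

View pics/s2.png

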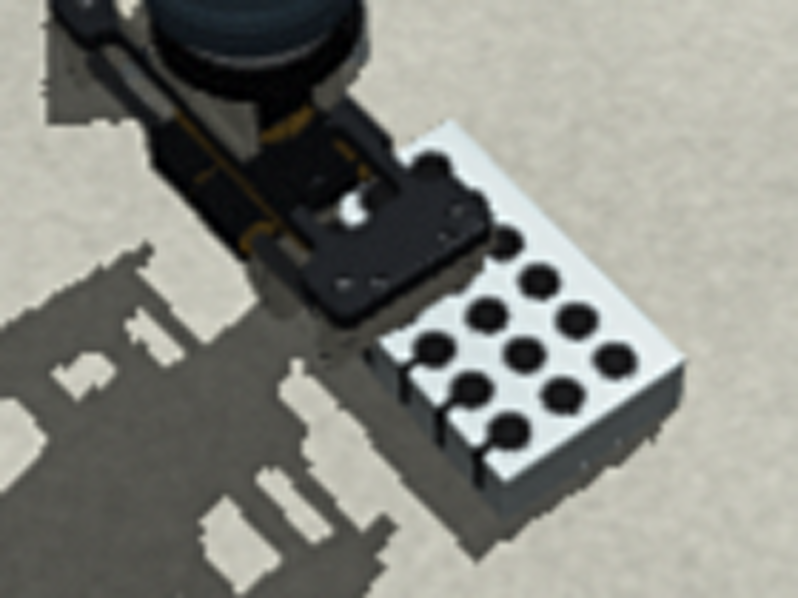

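The block is nearly square now. Its plain −x corner is at (450,122), plain +x at (685,362) and slotted +x at (505,485).

```bash
python3 - <<'E'
from h import *; import pickle
c=pickle.load(open('pics/s2.pkl','rb'))
p,e,f=fit(c,un([(450,122),(685,362),(505,485)],170,160,5.7),[BT[0],BT[1],BT[2]])
pr=np.array([.5835,-.192,-.095]);print(p,e,f)
s,k=np.sin(pr[2]),np.cos(pr[2]);R=np.array([[k,-s],[s,k]]);print(R.T@(p[:2]-pr[:2]),p[2]-pr[2])
s,k=np.sin(p[2]),np.cos(p[2]);print('tool in block',np.array([[k,s],[-s,k]])@(ctrl.get_obs()['ee_pos'][:2]-p[:2]))
E
```

```text
[ 0.60807128  0.05119463 -0.01348578] 0.37232606288111625 [-0.2 -0.4  0.3 -0.  -0.2  0.3]
[0.00139173 0.2444288 ] 0.08151421689165467
tool in block [-0.0563512  -0.05179474]
```

```bash
cat >> h.py <<'E'
PR=np.array([.5835,-.192,-.095])
def back(d):
    o=ctrl.get_obs()['ee_pos']; ctrl.servo_line([o[0]+d[0],o[1]+d[1],o[2]],rate=.15)
E
python3 - <<'E'
from h import *
a=PR[2]; n=np.array([-np.sin(a),np.cos(a)])
back(-.015*n); o=ctrl.get_obs()['ee_pos']
ctrl.servo_line([o[0],o[1],.1],rate=.2); ctrl.open()
x=.0014
ctrl.servo_line([*loc(PR,(x,.244+.045+.033)),.1],rot=down(a),rate=.2)
print(ctrl.servo_line([*loc(PR,(x,.244+.045+.033)),ZP],rate=.12,threshold=15))
ctrl.servo_line([*loc(PR,(x,.085+.045+.0095)),ZP],rate=.08)
o=ctrl.get_obs();print(o['time'],o['contact_force'])
back(.015*n); o=ctrl.get_obs()['ee_pos']; ctrl.servo_line([o[0],o[1]+.06,.16],rate=.2)
c=snap('scene','s3'); im=cv2.imread('pics/s3.png')[200:340,80:270]
cv2.imwrite('pics/s3c.png',cv2.resize(im,None,fx=4.2,fy=4.2,interpolation=cv2.INTER_CUBIC))
E
```

```text
False
16.7917 [0.38126353 4.50378188 2.82973838]
```

View pics/s3c.png

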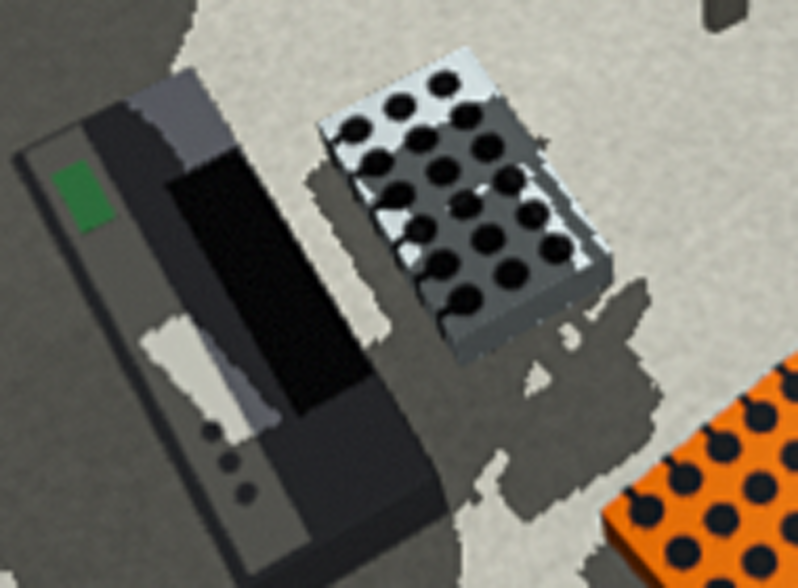

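Block top corners are at (466,48), (612,250), (458,345) and (318,124). The reader panel's front corners are at (237,150) and (373,377), its back corners at (167,185) and (301,416), and the reader's front corners at (192,68) and (442,482).

```bash
python3 - <<'E'
from h import *; import pickle
c=pickle.load(open('pics/s3.pkl','rb'))
p,e,f=fit(c,un([(466,48),(612,250),(458,345),(318,124)],80,200,4.2),BT); print(p,e,f)
r=[pix2w(c,u,.05)[:2] for u in un([(237,150),(373,377),(167,185),(301,416),(192,68),(442,482)],80,200,4.2)]
print(np.round(r,4)); an=lambda i,j:np.arctan2(*(r[j]-r[i])[::-1]); print('angles',an(0,1),an(2,3),an(4,5))
for P in (PR,): 
  for w in [p[:2]]+r:
    s,k=np.sin(P[2]),np.cos(P[2]); print((np.array([[k,s],[-s,k]])@(w-P[:2])).round(4))
cv2.imwrite('pics/x.png',0*c['frame'])
# slotted edge vs reader edge in the same picture, overlay of predictions
im=np.ascontiguousarray(c['frame'][:,:,::-1])[200:340,80:270]; k=4.2; im=cv2.resize(im,None,fx=k,fy=k,interpolation=cv2.INTER_CUBIC)
def poly(P,L,col):
    q=[((w2pix(c,[*loc(P,l[:2]),l[2]])-[80,200]+.5)*k-.5) for l in L]; cv2.polylines(im,[np.int32(np.round(q))],True,col,1)
poly(p,BT,(0,0,255)); poly(PR,[(-.135,0,.05),(.135,0,.05),(.135,-.1,.05),(-.135,-.1,.05)],(0,255,0)); poly(PR,[(-.135,0,.0),(.135,0,.0),(.135,0,.05),(-.135,0,.05)],(0,255,255));poly(PR,[(-.075,0,.05),(.075,0,.05),(.075,-.04,.05),(-.075,-.04,.05)],(255,255,0))
cv2.imwrite('pics/ov.png',im)
E
```

```text
[ 0.58922991 -0.10728635 -0.0888968 ] 0.6695591311608204 [ 0.2 -0.6  0.7  0.5 -0.3 -0.3 -0.6  0.3]
[[ 0.5097 -0.1879]
 [ 0.6579 -0.2025]
 [ 0.5055 -0.2255]
 [ 0.6534 -0.2392]
 [ 0.452  -0.1803]
 [ 0.7212 -0.2064]]
angles -0.09879677339369321 -0.09225602911470643 -0.0967776499448967
[-0.0023  0.0849]
[-0.0738 -0.0029]
[ 0.075  -0.0034]
[-0.0745 -0.0408]
[ 0.0741 -0.0404]
[-0.1321 -0.0008]
[ 0.1385 -0.0013]
```

View pics/ov.png

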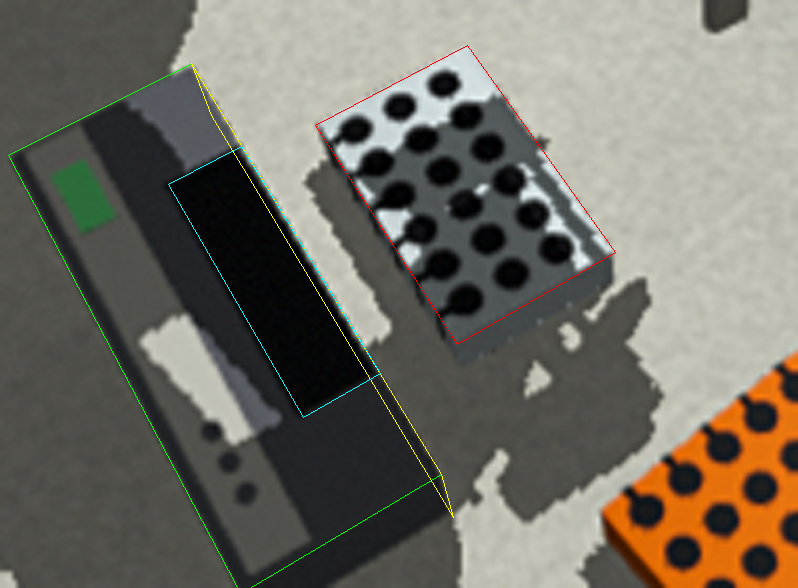

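```bash
python3 - <<'E'
from h import *
a=PR[2]; W=lambda x,y,z:[*loc(PR,(x,y)),z]
R=down(a); ctrl.close_gripper(20)
ctrl.servo_line(W(-.0925-.018,.085,.1),rot=R,rate=.2)
print(ctrl.servo_line(W(-.0925-.018,.085,ZP),rate=.12,threshold=15))
hit=ctrl.servo_line(W(-.085,.085,ZP),rate=.02,threshold=3.5)
o=ctrl.get_obs(); d=o['ee_pos'][:2]-PR[:2]; xl=d@[np.cos(a),np.sin(a)]; print('hit',hit,xl,o['contact_force'])
E
```

```text
False
hit True -0.09349234851910876 [0.22253978 0.65543754 0.39690925]
```

```bash
python3 - <<'E'
from h import *
a=PR[2]; W=lambda x,y,z:[*loc(PR,(x,y)),z]; n=np.array([-np.sin(a),np.cos(a)]); t=np.array([np.cos(a),np.sin(a)])
ctrl.servo_line(W(-.092,.085,ZP),rate=.03); print(ctrl.get_obs()['contact_force'])
back(-.015*t); o=ctrl.get_obs()['ee_pos']; ctrl.servo_line([o[0],o[1],.1],rate=.2)
ctrl.open()
ctrl.servo_line(W(0,.13+.03,.1),rate=.2); print(ctrl.servo_line(W(0,.16,ZP),rate=.12,threshold=15))
ctrl.servo_line(W(0,.104,ZP),rate=.06)
hit=ctrl.servo_line(W(0,.088,ZP),rate=.015,threshold=18)
o=ctrl.get_obs(); print('hit',hit,o['time'],(o['ee_pos'][:2]-PR[:2])@n,o['contact_force'],o['moment'])
back(.02*n); o=ctrl.get_obs()['ee_pos']; ctrl.servo_line([*(o[:2]+.08*n),.2],rate=.2)
snap('scene','s4'); im=cv2.imread('pics/s4.png')[200:340,80:270]
cv2.imwrite('pics/s4c.png',cv2.resize(im,None,fx=4.2,fy=4.2,interpolation=cv2.INTER_CUBIC))
print(ctrl.get_obs()['time'])
E
```

```text
[-2.41591848 -0.18291284 -0.56296846]
False
hit True 27.65 0.09956591237943381 [0.63958703 1.86864714 0.6794032 ] [ 0.16806283 -0.21670981  0.04508975]
29.0333
```

View pics/s4c.png

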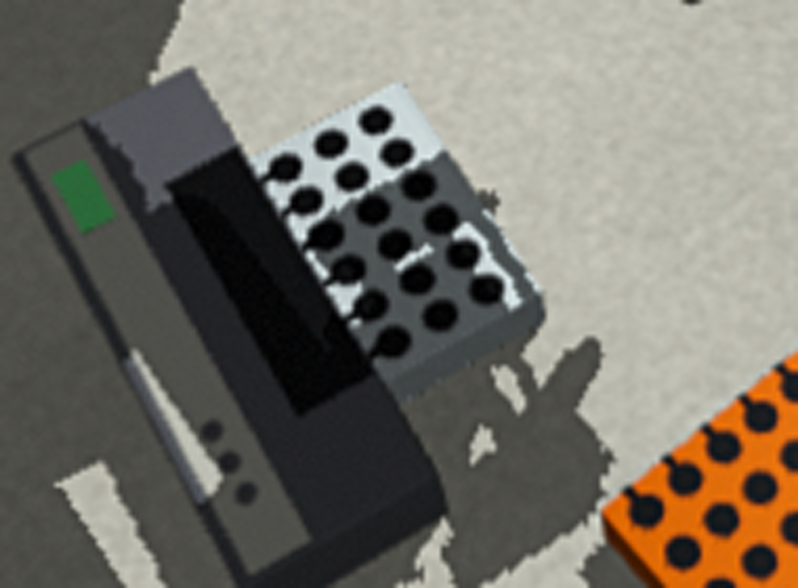

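The block now sits at the front edge. Outer well centres are at (285,167), (392,342), (376,120) and (487,290), and the plain corners at (403,83) and (545,290). I'll work out the centring and then press again to check that it is flush.

```bash
python3 - <<'E'
from h import *; import pickle
a=PR[2]; Q=np.array([[np.cos(a),np.sin(a)],[-np.sin(a),np.cos(a)]])
for f,w,k in(('s3',[(357,128),(464,300),(444,83),(556,248)],[(466,48),(612,250)]),('s4',[(285,167),(392,342),(376,120),(487,290)],[(403,83),(545,290)])):
    c=pickle.load(open(f'pics/{f}.pkl','rb'))
    r=np.array([Q@(pix2w(c,u,.032)[:2]-PR[:2]) for u in un(w+k,80,200,4.2)]); 
    print(f,r.round(4).tolist(),'well centre',r[:4].mean(0),'plain mid',r[4:].mean(0),'ang',np.arctan2(*(r[1]-r[0])[::-1]),np.arctan2(*(r[3]-r[2])[::-1]),np.arctan2(*(r[5]-r[4])[::-1]))
W=lambda x,y,z:[*loc(PR,(x,y)),z]; n=Q[1]
o=ctrl.get_obs()['ee_pos']
ctrl.servo_line(W(0,.125,.1),rate=.2); print(ctrl.servo_line(W(0,.125,ZP),rate=.12,threshold=15))
ctrl.servo_line(W(0,.108,ZP),rate=.08)
for th in (5,15,25):
    hit=ctrl.servo_line(W(0,.092,ZP),rate=.012,threshold=th)
    o=ctrl.get_obs(); print(th,hit,(Q@(o['ee_pos'][:2]-PR[:2])).round(4),Q@o['contact_force'][:2],o['moment'].round(2),o['time'])
E
```

```text
s3 [[-0.0636, 0.0566], [0.0541, 0.0547], [-0.0632, 0.1077], [0.0542, 0.107], [-0.0763, 0.1283], [0.0705, 0.1297]] well centre [-0.00460924  0.08150577] plain mid [-0.0028905   0.12899464] ang -0.01672851755784659 -0.006364812032810883 0.009853404619262486
s4 [[-0.0629, 0.0151], [0.0547, 0.0146], [-0.0625, 0.0671], [0.0556, 0.0668], [-0.0751, 0.0897], [0.0713, 0.0906]] well centre [-0.00377622  0.04089718] plain mid [-0.0018865   0.09015566] ang -0.0038481679592162346 -0.003102510998512538 0.006002075410540815
False
5 True [-0.0003  0.0996] [-0.12551861  0.86167263] [ 0.08 -0.15  0.03] 31.6667
15 True [-0.0009  0.0995] [1.06093337 1.09260751] [ 0.16 -0.17  0.08] 32.075
25 True [-0.0014  0.0995] [0.65331175 1.97753303] [ 0.21 -0.26  0.04] 32.65
```

```bash
python3 - <<'E'
from h import *
W=lambda x,y,z:[*loc(PR,(x,y)),z]; a=PR[2]; n=np.array([-np.sin(a),np.cos(a)])
back(.02*n); o=ctrl.get_obs()['ee_pos']; ctrl.servo_line([o[0],o[1],.17],rate=.25)
ctrl.servo_line(W(0,-.04,.17),rate=.25)
c=snap('wrist','w1'); print(ctrl.get_obs()['time'])
for x in(-.075,.075): print(w2pix(c,W(x,0,.05)),w2pix(c,W(x,.09,.032)))
im=cv2.imread('pics/w1.png'); im=im[40:300,130:390] 
cv2.imwrite('pics/w1c.png',cv2.resize(im,None,fx=2.3,fy=2.3,interpolation=cv2.INTER_CUBIC))
E
```

```text
34.4667
[175.10344089 161.29757012] [174.92481614  59.28815425]
[341.36224081 161.55806694] [342.06108001  58.8785703 ]
```

View pics/w1c.png

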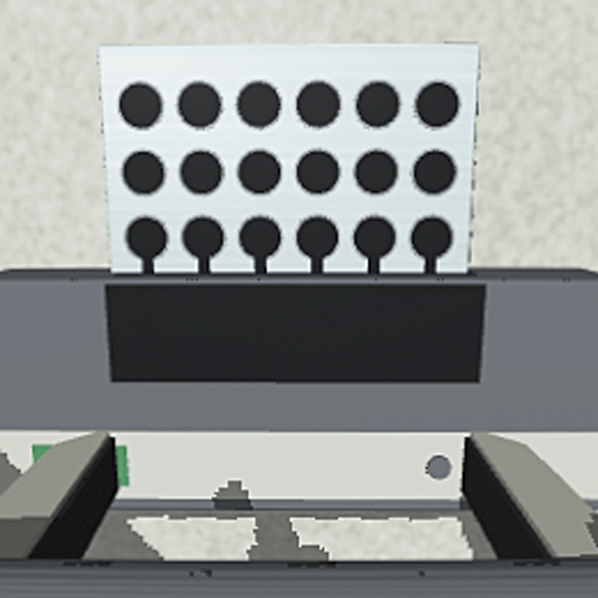

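The wrist view shows the face flush and parallel to the front edge. Block edges at columns 100–479 (mid 289.5) against the panel at 106–486 (mid 296) put the block 2.6 mm too far to −x. I'll nudge that end and press home again.

```bash
python3 - <<'E'
from h import *
W=lambda x,y,z:[*loc(PR,(x,y)),z]; a=PR[2]; Q=np.array([[np.cos(a),np.sin(a)],[-np.sin(a),np.cos(a)]]); n=Q[1]
ctrl.close_gripper(20)
ctrl.servo_line(W(-.11,.05,.12),rate=.25); print(ctrl.servo_line(W(-.11,.05,ZP),rate=.12,threshold=15))
print(ctrl.servo_line(W(-.0890,.05,ZP),rate=.03,threshold=30)); o=ctrl.get_obs(); print(Q@(o['ee_pos'][:2]-PR[:2]),Q@o['contact_force'][:2])
back(-.015*Q[0]); o=ctrl.get_obs()['ee_pos']; ctrl.servo_line([o[0],o[1],.1],rate=.2)
ctrl.open()
ctrl.servo_line(W(.001,.125,.1),rate=.25); print(ctrl.servo_line(W(.001,.125,ZP),rate=.12,threshold=15))
ctrl.servo_line(W(.001,.108,ZP),rate=.08)
hit=ctrl.servo_line(W(.001,.092,ZP),rate=.012,threshold=15)
o=ctrl.get_obs(); print(hit,(Q@(o['ee_pos'][:2]-PR[:2])).round(4))
back(.02*n); o=ctrl.get_obs()['ee_pos']; ctrl.servo_line([o[0],o[1],.17],rate=.25)
ctrl.servo_line(W(0,-.04,.17),rate=.25)
c=snap('wrist','w2'); print(ctrl.get_obs()['time'])
im=cv2.imread('pics/w2.png'); im=im[40:300,130:390] 
cv2.imwrite('pics/w2c.png',cv2.resize(im,None,fx=2.3,fy=2.3,interpolation=cv2.INTER_CUBIC))
E
```

```text
False
False
[-0.09233918  0.05021074] [-12.93666481  -2.74969134]
False
True [0.0007 0.0995]
45.05
```

View pics/w2c.png

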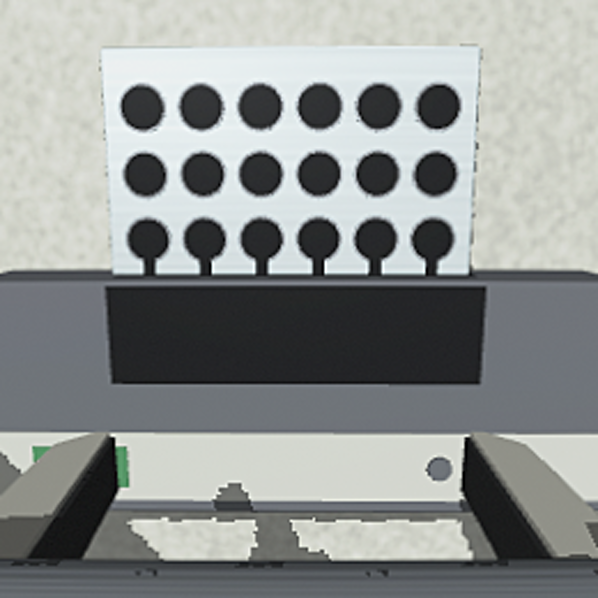

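The arm gives about 3 mm under load, so the block is still about 2.1 mm (5.5 px) to −x. I'll push once more, stopping on the measured TCP position instead of the commanded one.

```bash
python3 - <<'E'
from h import *
W=lambda x,y,z:[*loc(PR,(x,y)),z]; a=PR[2]; Q=np.array([[np.cos(a),np.sin(a)],[-np.sin(a),np.cos(a)]]); n=Q[1]
L=lambda:Q@(ctrl.get_obs()['ee_pos'][:2]-PR[:2]); T=lambda:ctrl.get_obs()['time']
ctrl.close_gripper(20); print(T())
ctrl.servo_line(W(-.106,.048,.1),rate=.3); print(ctrl.servo_line(W(-.106,.048,ZP),rate=.2,threshold=15))
ctrl.servo_line(W(-.0895,.048,ZP),rate=.05)
for x in np.arange(-.0885,-.0845,.0006):
    if L()[0]>-.0903: break
    ctrl.servo_line(W(x,.048,ZP),rate=.02)
print(x,L(),Q@ctrl.get_obs()['contact_force'][:2],T())
back(-.015*Q[0]); o=ctrl.get_obs()['ee_pos']; ctrl.servo_line([o[0],o[1],.1],rate=.3)
ctrl.open(); print(T())
ctrl.servo_line(W(.001,.12,.1),rate=.35); ctrl.servo_line(W(.001,.12,ZP),rate=.2,threshold=15)
ctrl.servo_line(W(.001,.105,ZP),rate=.1)
hit=ctrl.servo_line(W(.001,.092,ZP),rate=.015,threshold=15); print(hit,L(),T())
back(.018*n); o=ctrl.get_obs()['ee_pos']; ctrl.servo_line([o[0],o[1],.17],rate=.3)
if T()<60:
    ctrl.servo_line(W(0,-.04,.17),rate=.3)
    snap('wrist','w3'); im=cv2.imread('pics/w3.png')[40:300,130:390]
    cv2.imwrite('pics/w3c.png',cv2.resize(im,None,fx=2.3,fy=2.3,interpolation=cv2.INTER_CUBIC))
print(T())
E
```

```text
46.5
False
-0.0885 [-0.08985174  0.047941  ] [-6.92338707 -0.60050528] 48.1167
50.2
True [0.00056806 0.09946799] 52.0917
53.6833
```

View pics/w3c.png

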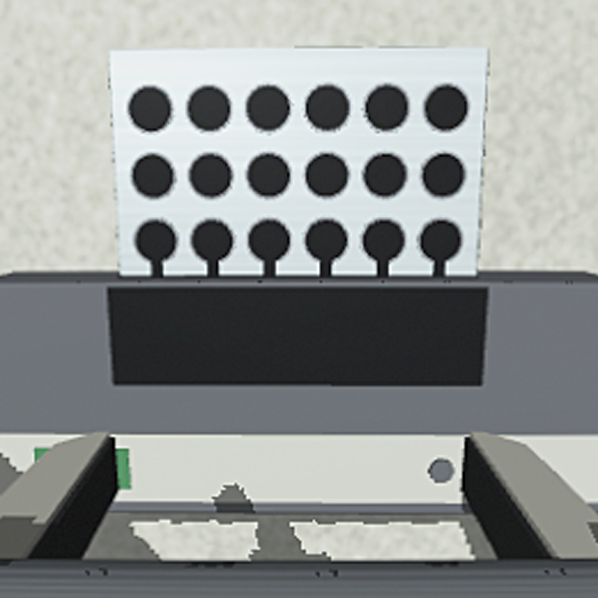

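The block edges are now at columns 110–489 (front edge 120–476, mid 298) and the panel at 107–488 (mid 298). That is centred to within about 1 mm, flush and parallel, so I'm handing in.

```bash
python3 -c "
from h import *
ctrl.job_done(); print(ctrl.get_obs()['time'])"
```

```text
the job is handed in; nothing more can be done
the job is handed in; nothing more can be done
```

The job is handed in. The smaller grey block's slotted face lies flush against the reader's front and is centred on the window.

**What I did:** I turned the block by pushing its plain-face corner and then its opposite slotted-face corner, until it was about 0.08 rad off square and still about 0.2 m clear of the reader. Pushing with both open fingers squared it and moved it towards the reader. After a small sideways nudge I pushed it home, then nudged its −x end twice more and pressed it home again each time.

**Last checks, at 53.7 s:**
- **Centring:** the last wrist picture shows the block within about 1 mm of the panel's middle (+0.1 to +0.8 mm depending on the edge read).
- **Flush and parallel:** each press stopped at the same place, with the tool 99.5–99.6 mm from the reader's front. The front edge looks parallel with no visible gap.
- **Contact:** the gripper was clear of the block and above the bench at hand-in.

**What disagreed:**
- **Nudges fell short:** the first two sideways nudges fell short (the arm gave about 3 mm under load), leaving the block about 2 mm to −x until I stopped the last one on the measured position.
- **Scene camera:** its readings of the block's x position differed by about 2 mm between the corners and the wells, so I relied on the wrist view.
- **Bystanders:** I did not look at the jar, dish and rack again at the end. No push went near them.

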